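Bring the multichannel pipette round to the front of the carousel

TASK

Turn the pipette carousel so that the wide eight-channel pipette hangs at its front, pointing straight at the robot: push gently with a fingertip against the side of one of the carousel's arms, do not press on or shove the hanging pipettes, and grip or lift nothing. Leave every pipette hanging in its arm and the other things on the bench where they stand.

Things in the scene. Friction and masses are not known exactly. Their poses are not given: they have to be found in the camera images.
- axis (a point): Turning axis of the pipette carousel: a white stand fixed to the bench, round base 170 mm across, column 33 mm thick, six-armed head. Point on the axis, level with the arms' tops, 240 mm above the bench. It does not turn with the head: its x axis points level away from the robot, so -x is the stand's front (towards the robot's base within 3 degrees); z up. 0.53 to 0.61 m from the base.
- carousel: The turning head: hub 52 mm across, blue cap 14 mm above the arms' tops, six equal white arms 60 degrees apart. Origin on the axis, level with the fork tops (240 mm); z up; its -x axis points along the arm that carries the eight-channel pipette. It turns both ways without stops, spring or clicks; about 1 N at an arm's end moves it, and it stays where it is left.
- multichannel: Eight-channel pipette, white, 233 mm long, hanging loose in a fork (0.18 kg, 2 to 6 mm play): handle 29 mm thick, below it a block 80 mm wide across the arm, 26 thick, 50 tall with eight nozzles. Origin on its centre line under the collar it hangs by, 85 mm from the axis, level with the fork top; x outwards along the arm, z up. Plunger 40 mm above, finger hook 37 mm outwards.
- pipette_1: Slim single-channel pipette, white, 235 mm long, handle 29 mm thick, hanging in the same way (same origin, finger hook and plunger height) two arms (120 degrees) counter-clockwise, seen from above, from the eight-channel one.
- pipette_2: Another slim single-channel pipette like pipette_1, two arms (120 degrees) clockwise, seen from above, from the eight-channel one.
- bare_arm_a (a point): Middle of the outer end of a bare arm (no pipette), at its fork's top, 107 mm from the axis; next arm counter-clockwise (from above) from the eight-channel pipette. Every arm: a bar 16 mm wide that 58 mm out becomes a two-pronged fork 38 mm wide over its sides; prongs 67 to 107 mm out, 226 to 240 mm above the bench, with 4 mm lips on top of their tips; slot 20 mm wide.
- bare_arm_b (a point): The same point on the bare arm opposite the eight-channel pipette.
- bare_arm_c (a point): The same point on the bare arm next clockwise from the eight-channel pipette.
- tip_box: Bystander: box of pipette tips, blue with a clear top, 84 x 122 x 83 mm tall; origin under its centre.
- bottle: Bystander: clear reagent bottle with a blue cap, 64 mm across, 125 mm tall; origin under its centre.
- tube_rack: Bystander: orange rack with six capped tubes, 62 x 80 mm, 112 mm tall; origin under its centre.
Mind the look-alikes: they are no part of the job. Leave any blue or orange look-alike of the part that bears axis alone.

How it is judged (in metres and radians):
On the way:
1. a finger pushes on the carousel's head (contact force between the fingers and carousel above 0.2 N), for 0.1 s.
At the end, for the whole second after the job is handed in: The eight-channel pipette hangs within 22 mm sideways (15 degrees) of straight in front of the carousel's axis, on the robot's side; all pipettes still hang in their arms (within 10 mm of their height), the carousel is at rest, and tip box, bottle and rack are within 20 mm of where they stood (y of multichannel in the frame of axis between -0.022 and 0.022 m and x of multichannel in the frame of axis between -0.1 and -0.07 m and height (world z) of multichannel between 0.23 and 0.25 m and height (world z) of pipette_1 between 0.23 and 0.25 m and height (world z) of pipette_2 between 0.23 and 0.25 m and horizontal distance between each of pipette_1, pipette_2 and axis below 0.1 m and angular speed of carousel below 0.1 rad/s and distance of each of tip_box, bottle, tube_rack from where it was at the start of the episode below 0.02 m); the robot touches nothing.
It fails at once if a pipette is lifted, dropped or set swinging by more than 17 degrees (height (world z) of any of multichannel, pipette_1, pipette_2 above 0.252 m or height (world z) of any of multichannel, pipette_1, pipette_2 below 0.225 m or angle between any of multichannel, pipette_1, pipette_2's own z axis and vertical above 0.3 rad).
It fails at once if the robot presses on a pipette with more than 3 N (contact force between any of the fingers, the arm and multichannel above 3 N or contact force between any of the fingers, the arm and pipette_1 above 3 N or contact force between any of the fingers, the arm and pipette_2 above 3 N).
It fails at once if the carousel is gripped, or pushed with more than 15 N (contact force between the fingers and carousel above 15 N).
It fails at once if the carousel is spun faster than 4.5 rad/s (angular speed of carousel above 4.5 rad/s).
It fails at once if a bystander is moved by more than 20 mm (distance of any of tip_box, bottle, tube_rack from where it was at the start of the episode above 0.02 m).
It also fails if it takes over 48 s, if anything falls off the work surface, if the arm or the gripper's body presses on something with over 40 N, if the wrist force passes 120 N, or if a joint passes its speed limit or range.

ROBOT

A 6-joint arm with a two-finger parallel gripper is mounted at the origin on the work surface. World frame = base frame: x ahead of the robot, y to its left, z up, the work surface at z = 0. Lengths are in mm, angles in rad, forces in N, time in s.
With the tool pointing down it reaches from about 375 to 975 mm from the base axis. Payload 3.8 kg.
Tool frame: the origin (TCP) lies on the centre line of the jaws, within the pads' length; the fingertips stand 22 mm ahead of it and the grasp point (between the pads) lies 3 mm ahead of it; z points along the fingers, y is the line along which they close (so a half turn about z gives the same grasp; the last joint's range is limited). The gripper opens to 88 mm and grips with 3 to 60 N. Pads are 18 mm wide; open, the fingers measure 123 mm over their backs; the gripper's body (75 mm by 187 mm) begins 45 mm behind the grasp point.
Start: joints at [1.119, 0.264, 1.604, -0, 1.274, -0.037], TCP at [272.027, 617.754, 260.706] pointing down, gripper open.
Joint ranges: [-2.63, 2.63], [-0.94, 2.18], [0.31, 2.57], [-1.31, 4.45], [0, 2.66], [-2.55, 2.55]. Speed limits (rad/s): [2.57, 2.57, 3.14, 3.14, 3.14, 3.14].

INTERFACE

Orientations are given as a unit quaternion [w, x, y, z].
In Python, from station import telemetry, imaging, env gives the robot as it stands.
- The arm moves only by the tool drive_tool, never from a script. Its argument "motion" is a list of rows, each an object with "linear": the shift along the tool's x, y, z in mm, a list of three; "delta_rot": the turn, a rotation vector about the tool's x, y, z in rad, a list of three. In form: [{"linear": [tx, ty, tz], "delta_rot": [rx, ry, rz]}, ...]. A call has 1 to 20 rows; each row is the pose to reach, as a shift and turn from the pose commanded when the call began, along the tool's axes at that moment; what a row does not reach only later rows make up. A row lasts 1/10 s, in which the tool goes at most 50 mm and 8.59 degrees, less where a joint would pass 70% of its speed; a pose out of reach is approached as far as the arm can. A call with a gripper value outside its range is refused whole. "hand" is the opening, from 0 (shut) to 1 (fully open), set as the call begins (left out, the last holds). The fingers move at their own pace and stop on an object; "newtons" is the grip in N (left out, the last holds). Time passes only in rows, so rows that repeat a pose let the fingers close. It gives the time, the measured TCP pose, the force, the opening and the grip force at its end, in the units of the state.
- telemetry.observe(): the state, without advancing time (a new reading comes with each control period).
- imaging.camera(name): name is "side" or "top"; returns a dict with "color" (480x640x3 uint8, red, green, blue), "z_map" (480x640 float32, mm along the optical axis (not along the pixel's ray), 0 where there is no reading), "camera_matrix" (3x3 intrinsics, pixels), "cam_to_world" (4x4, takes a point from camera to world coordinates). Camera axes: x right, y up, looking along -z (the intrinsics and any distortion apply to the point x, -y, -z); pixel columns grow to the right and rows downward; lengths in mm; the calibration is good to about 2 mm. A picture is of the moment at which its call begins.
- env.job_done(): hands the job in; it is judged then, once.
The state is a dict: "clock": time; "joint_positions": joint angles; "qd": joint speeds; "joint_torque": joint torques, N m; "ee_pos": TCP position; "tool_rot": TCP orientation; "force": force on the tool from outside, world axes, zero at the start; "torque": the same for the moment, N m; "gripper_width": finger opening in mm; "grip_force": force on a finger pad.
Only numpy, scipy, OpenCV 4.12 (cv2) and the standard library are available. Lean on these libraries where they do the work, as an engineer would, in place of code of your own. Each camera call takes 0.05 s, during which the arm holds its last target. There are 200 camera calls.

## Working session

There is one attempt and no reset: what is moved stays moved. The work goes in short steps, Python scripts to look and compute and a tool call to move; the robot and the scene stay as the last step left them, time stands still between calls to the robot, and variables do not carry over. Pictures are saved under pics/ and viewed, at most 10 in all, crops included, and the job is handed in when it is done.

Besides the shell and the picture viewer there is one more tool, called after "Call:" as name([rows], argument=value, ...), one row to a line, values as JSON. drive_tool: Moves the arm, as the interface text tells. Its arguments: {"type":"object","properties":{"motion":{"type":"array","items":{"type":"object","properties":{"linear":{"type":"array","items":{"type":"number"}},"delta_rot":{"type":"array","items":{"type":"number"}}}}},"hand":{"type":"number"},"newtons":{"type":"number"}},"required":["motion"]}

```bash
mkdir -p pics
cat > h.py <<'E'
import numpy as np,cv2
from station import telemetry,imaging,env
def shot(n,f):
    c=imaging.camera(n); cv2.imwrite(f'pics/{f}.png',c['color'][:,:,::-1]); np.savez(f'{f}.npz',**c); return c
def cloud(c):
    K=c['camera_matrix'];d=c['z_map'];v,u=np.mgrid[:480,:640]
    P=np.stack([(u-K[0,2])/K[0,0]*d,-(v-K[1,2])/K[1,1]*d,-d],-1)
    T=c['cam_to_world'];return P@T[:3,:3].T+T[:3,3]
E
python3 - <<'E'
from h import *
shot('top','t0');shot('side','s0')
s=telemetry.observe();print({k:np.round(v,3) for k,v in s.items()})
E
```

```text
{'clock': np.float64(0.1), 'joint_positions': array([ 1.119,  0.265,  1.605, -0.   ,  1.274, -0.037]), 'qd': array([-0.   , -0.002, -0.004, -0.001, -0.   , -0.001]), 'joint_torque': array([ 1.0000e-03, -5.0362e+01, -3.5807e+01,  7.3000e-02,  2.3000e-02,
       -0.0000e+00]), 'ee_pos': array([271.785, 617.231, 259.521]), 'tool_rot': array([-0.   ,  0.206,  0.979, -0.001]), 'force': array([-0.243,  1.097,  0.264]), 'torque': array([ 0.073, -0.018,  0.001]), 'grip_force': np.float64(0.0), 'gripper_width': np.float64(88.343)}
```

View pics/t0.png

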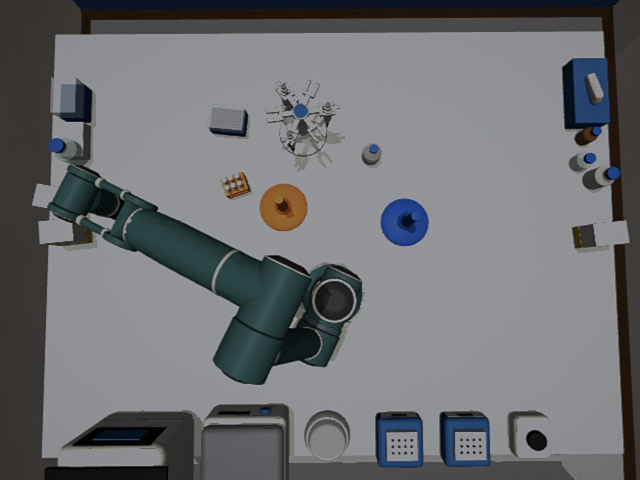

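View pics/s0.png

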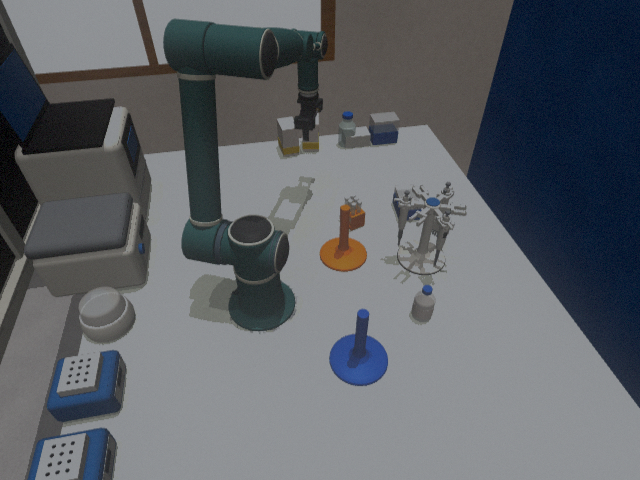

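The top picture shows the carousel's cap at (300,112), the tip box at (228,121), the rack at (235,185) and the bottle at (372,154). The orange look-alike is at (283,207) and the blue one at (404,222). I'll enlarge both views of the carousel next.

Run:
```python
from h import *
t=np.load('t0.npz');s=np.load('s0.npz')
a=cv2.resize(cv2.imread('pics/t0.png')[70:160,250:350],None,fx=5,fy=5,interpolation=3)
b=cv2.resize(cv2.imread('pics/s0.png')[175:280,385:475],None,fx=4.285,fy=4.285,interpolation=3)
h=max(a.shape[0],b.shape[0]);o=np.zeros((h,a.shape[1]+b.shape[1],3),np.uint8)
o[:a.shape[0],:a.shape[1]]=a;o[:b.shape[0],a.shape[1]:]=b
o=o[:,:900];o=cv2.resize(o,None,fx=.89,fy=.89);print(o.shape);cv2.imwrite('pics/c0.png',o)
for n,c in(('t',t),('s',s)):
    P=cloud(c);rgb=c['color'].astype(int)
    print(n,c['camera_matrix'].tolist(),c['cam_to_world'].round(3).tolist())
    m=(rgb[...,2]>rgb[...,0]+60)&(P[...,2]>235)&(P[...,2]<275)&(np.hypot(P[...,0]-570,P[...,1])<250)
    print('cap',m.sum(),P[m].mean(0) if m.any() else '',np.ptp(P[m],0))
P=cloud(t)
for n,(u,v) in dict(tip=(228,118),rack=(235,185),bottle=(373,150),or_=(281,200),bl=(407,218),cap=(300,111)).items(): print(n,P[v,u].round())
```

```text
(400, 789, 3)
t [[495.9844182682137, 0.0, 320.7154428265289], [0.0, 495.9844182682137, 233.53207475008878], [0.0, 0.0, 1.0]] [[-0.007, 0.997, -0.072, 91.521], [-1.0, -0.007, 0.002, 36.826], [0.001, 0.072, 0.997, 1751.344], [0.0, 0.0, 0.0, 1.0]]
cap 130 [580.48518107  94.95454107 255.30175282] [38.95785163 37.06073099 17.8915124 ]
s [[446.9101061900806, 0.0, 321.57052793571285], [0.0, 446.9101061900806, 245.77639079497666], [0.0, 0.0, 1.0]] [[0.98, 0.138, -0.142, 10.208], [-0.198, 0.679, -0.707, -932.816], [-0.001, 0.721, 0.693, 1134.664], [0.0, 0.0, 0.0, 1.0]]
cap 71 [576.04572465  95.74711085 253.29178555] [39.1496255  37.88891965 10.31265215]
tip [612. 350.  80.]
rack [374. 318. 115.]
bottle [ 486. -142.  126.]
or_ [308. 157. 218.]
bl [ 255. -246.  151.]
cap [581.  96. 247.]
```

View pics/c0.png

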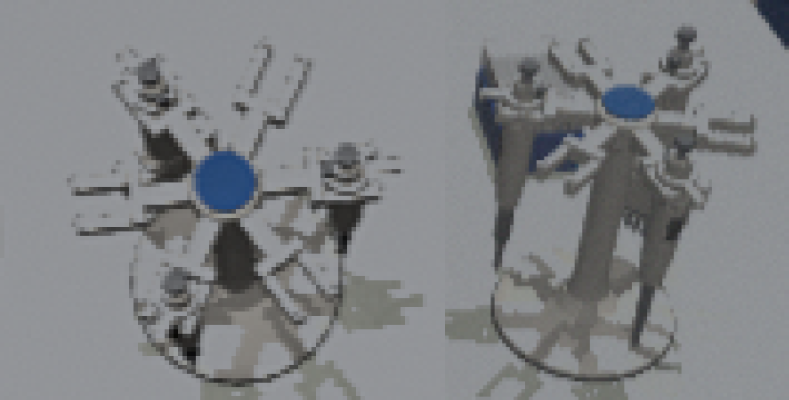

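```bash
cat >> h.py <<'E'
A=np.array([577.5,95.3])
def phase(P):
    q=P[...,:2]-A;r=np.hypot(*np.moveaxis(q,-1,0));z=P[...,2];th=np.arctan2(q[...,1],q[...,0])
    m=(r>75)&(r<108)&(z>228)&(z<248); return np.degrees(np.angle(np.exp(6j*th[m]).mean()))/6,m.sum(),r,z,th
E
python3 - <<'E'
from h import *
for f in('t0','s0'):
    c=dict(np.load(f+'.npz'));P=cloud(c);ph,n,r,z,th=phase(P);print(f,'phase mod60',ph,n)
    m=(r>50)&(r<125)&(z>262)&(z<290);d=np.degrees(th[m]);print('plungers',np.histogram(d,bins=np.arange(-180,181,20)))
    m=(r>45)&(r<140)&(z>50)&(z<150);d=np.degrees(th[m]);print('low',np.histogram(d,bins=np.arange(-180,181,20))[0])
c=cv2.imread('pics/s0.png')[170:290,380:480];cv2.imwrite('pics/c1.png',cv2.convertScaleAbs(cv2.resize(c,None,fx=5,fy=5,interpolation=2),alpha=1.4))
E
```

```text
t0 phase mod60 -23.302314044123467 399
plungers (array([ 0,  0,  0,  0, 29,  6,  0,  0,  0,  0, 31,  6,  0,  0,  0,  0, 27,
        6]), array([-180, -160, -140, -120, -100,  -80,  -60,  -40,  -20,    0,   20,
         40,   60,   80,  100,  120,  140,  160,  180]))
low [ 0  0  0  0 20  0  0  0  0 26 32 64  1  0  0  0 14  2]
s0 phase mod60 -23.48522167126619 438
plungers (array([ 0,  0,  0,  0, 25,  3,  0,  0,  0,  0, 21,  4,  0,  0,  0,  0, 24,
        4]), array([-180, -160, -140, -120, -100,  -80,  -60,  -40,  -20,    0,   20,
         40,   60,   80,  100,  120,  140,  160,  180]))
low [ 0  0  0  0 79  0  0  0  0 10 31 54  0  0  0  0 49 34]
```

View pics/c1.png

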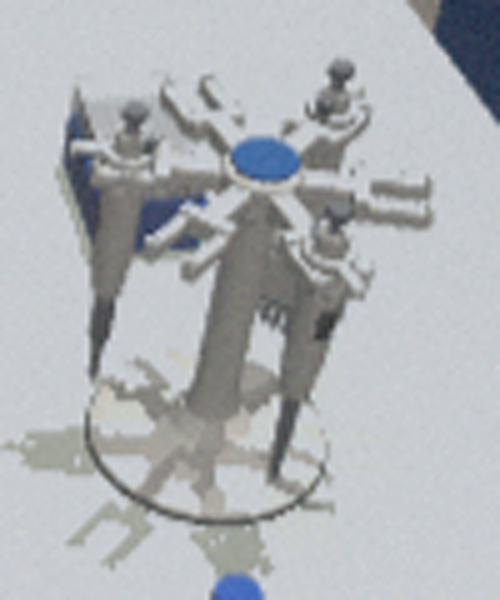

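The eight-channel pipette is on the arm at about 36.6° (back left): the cloud shows a wide block low down there, and its nozzles show at (270,310) in the crop. The axis is near (577,95), so the front lies at about 189.4° and the head has to turn about +153°. I'll push the bare arm at 96.6° counter-clockwise with shut fingers.

Call:
drive_tool([
  {"linear": [0, 0, -40], "delta_rot": [0, 0, 0]},
  {"linear": [0, 0, -70], "delta_rot": [0, 0, 0]},
  {"linear": [-30, -16, -70], "delta_rot": [0, 0, 0.14]},
  {"linear": [-60, -32, -70], "delta_rot": [0, 0, 0.28]},
  {"linear": [-90, -48, -70], "delta_rot": [0, 0, 0.42]},
  {"linear": [-120, -64, -70], "delta_rot": [0, 0, 0.56]},
  {"linear": [-150, -80, -70], "delta_rot": [0, 0, 0.7]},
  {"linear": [-180, -96, -70], "delta_rot": [0, 0, 0.84]},
  {"linear": [-210, -112, -70], "delta_rot": [0, 0, 0.98]},
  {"linear": [-240, -128, -70], "delta_rot": [0, 0, 1.12]},
  {"linear": [-270, -144, -70], "delta_rot": [0, 0, 1.26]},
  {"linear": [-300, -160, -70], "delta_rot": [0, 0, 1.4]},
  {"linear": [-330, -176, -70], "delta_rot": [0, 0, 1.54]},
  {"linear": [-360, -192, -70], "delta_rot": [0, 0, 1.68]},
  {"linear": [-390, -208, -70], "delta_rot": [0, 0, 1.82]},
  {"linear": [-420, -224, -70], "delta_rot": [0, 0, 1.96]},
  {"linear": [-450, -240, -70], "delta_rot": [0, 0, 2.1]},
  {"linear": [-479, -255, -70], "delta_rot": [0, 0, 2.24]},
  {"linear": [-479, -255, -70], "delta_rot": [0, 0, 2.38]},
  {"linear": [-479, -255, -70], "delta_rot": [0, 0, 2.52]},
], hand=0)

```text
clock: 2.1
ee_pos: [608.0, 189.9, 329.7]
tool_rot: [0.0, 0.995, 0.099, -0.001]
force: [-0.4, 1.5, 1.3]
gripper_width: 0.1
grip_force: 0.0
```

Call:
drive_tool([
  {"linear": [0, 0, 20], "delta_rot": [0, 0, 0.09]},
  {"linear": [0, 0, 40], "delta_rot": [0, 0, 0.09]},
  {"linear": [0, 0, 40], "delta_rot": [0, 0, 0.09]},
])

```text
clock: 2.4
ee_pos: [605.6, 190.7, 286.5]
tool_rot: [0.001, 0.998, 0.058, -0.004]
force: [-1.7, 0.2, -0.6]
gripper_width: 0.3
grip_force: 0.0
```

Run:
```python
from h import *
c=shot('side','s1');P=cloud(c);print(phase(P)[:2]); print(telemetry.observe()['ee_pos'])
m=(P[...,2]>255)&(P[...,2]<330)&(abs(P[...,0]-606)<70)&(abs(P[...,1]-190)<70)
print(P[m].min(0),P[m].max(0))
cv2.imwrite('pics/c2.png',cv2.convertScaleAbs(cv2.resize(c['color'][120:290,350:500,::-1],None,fx=3.5,fy=3.5,interpolation=2),alpha=1.4))
```

```text
(np.float64(-23.551503644221217), np.int64(436))
[606.35775785 190.9550517  288.36754664]
[585.91651191 134.91469824 255.34326974] [653.93414977 204.40182765 329.97072188]
```

View pics/c2.png

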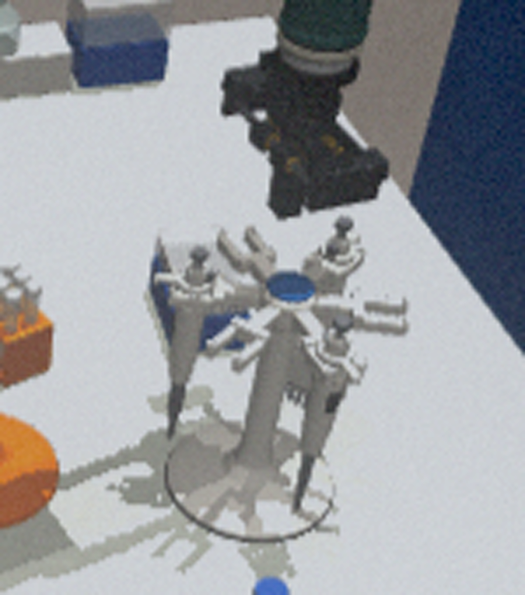

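Run:
```python
from h import *
c=dict(np.load('s1.npz'));K=c['camera_matrix'];T=np.linalg.inv(c['cam_to_world'])
for n,p in dict(tip=(606,191,266),tipnear=(606,174,266),bodyL=(569,98,330),bodyR=(643,98,330),bodyfar=(569,284,330),bodyx1=(513,154,330),bodyx2=(700,154,330),axis=(577.5,95,254)).items():
    q=T[:3,:3]@np.array(p)+T[:3,3];u=K[0,0]*q[0]/-q[2]+K[0,2];v=K[1,1]*-q[1]/-q[2]+K[1,2];print(n,((np.array([u,v])-[350,120])*3.5).round())
```

```text
tip [284. 209.]
tipnear [291. 219.]
bodyL [296. 214.]
bodyR [375. 204.]
bodyfar [223. 102.]
bodyx1 [213. 186.]
bodyx2 [409. 162.]
axis [291. 284.]
```

The picture matches the model: the fingertip is at (285,212) and the axis cap at (291,286). The shut fingers are between the bare arm and the eight-channel arm. I'll descend now and print the sweep rows.

Call:
drive_tool([
  {"linear": [0, 0, 14], "delta_rot": [0, 0, 0]},
  {"linear": [0, 0, 28], "delta_rot": [0, 0, 0]},
  {"linear": [0, 0, 42], "delta_rot": [0, 0, 0]},
  {"linear": [0, 0, 42], "delta_rot": [0, 0, 0]},
  {"linear": [0, 0, 42], "delta_rot": [0, 0, 0]},
])

```text
clock: 2.95
ee_pos: [607.2, 191.3, 247.8]
tool_rot: [0.0, 0.998, 0.058, -0.001]
force: [1.0, 0.2, 0.2]
gripper_width: 1.0
grip_force: 0.0
```

Run:
```python
from h import *
s=telemetry.observe();print(s['ee_pos'],s['force'])
for d in range(4,61,4):
    t=np.radians(d);print([round(-(92*np.sin(t)-28*np.cos(t)+40)),round(-(92*np.cos(t)+28*np.sin(t)-92))],round(-t,2))
```

```text
[607.24581523 191.27254884 247.84532221] [0.99592924 0.1950924  0.18586397]
[-18, -2] -0.07
[-25, -3] -0.14
[-32, -4] -0.21
[-38, -4] -0.28
[-45, -4] -0.35
[-52, -3] -0.42
[-58, -2] -0.49
[-65, -1] -0.56
[-71, 1] -0.63
[-78, 4] -0.7
[-84, 6] -0.77
[-90, 10] -0.84
[-95, 13] -0.91
[-101, 17] -0.98
[-106, 22] -1.05
```

Call:
drive_tool([
  {"linear": [-4, 0, 0], "delta_rot": [0, 0, 0]},
  {"linear": [-8, 0, 0], "delta_rot": [0, 0, 0]},
  {"linear": [-12, 0, 0], "delta_rot": [0, 0, 0]},
  {"linear": [-15, -1, 0], "delta_rot": [0, 0, -0.04]},
  {"linear": [-18, -2, 0], "delta_rot": [0, 0, -0.07]},
  {"linear": [-25, -3, 0], "delta_rot": [0, 0, -0.14]},
  {"linear": [-32, -4, 0], "delta_rot": [0, 0, -0.21]},
  {"linear": [-38, -4, 0], "delta_rot": [0, 0, -0.28]},
  {"linear": [-45, -4, 0], "delta_rot": [0, 0, -0.35]},
  {"linear": [-52, -3, 0], "delta_rot": [0, 0, -0.42]},
  {"linear": [-58, -2, 0], "delta_rot": [0, 0, -0.49]},
  {"linear": [-65, -1, 0], "delta_rot": [0, 0, -0.56]},
  {"linear": [-71, 1, 0], "delta_rot": [0, 0, -0.63]},
  {"linear": [-78, 4, 0], "delta_rot": [0, 0, -0.7]},
  {"linear": [-84, 6, 0], "delta_rot": [0, 0, -0.77]},
  {"linear": [-90, 10, 0], "delta_rot": [0, 0, -0.84]},
  {"linear": [-95, 13, 0], "delta_rot": [0, 0, -0.91]},
  {"linear": [-98, 15, 0], "delta_rot": [0, 0, -0.95]},
  {"linear": [-101, 17, 0], "delta_rot": [0, 0, -0.98]},
  {"linear": [-101, 17, 0], "delta_rot": [0, 0, -0.98]},
])

```text
clock: 4.95
ee_pos: [508.9, 162.6, 249.1]
tool_rot: [0.0, 0.853, 0.521, 0.0]
force: [0.1, 0.8, -0.3]
gripper_width: 0.6
grip_force: 0.0
```

```bash
cat >> h.py <<'E'
def plung(c):
    P=cloud(c);ph,n,r,z,th=phase(P)
    m=(r>70)&(r<100)&(z>262)&(z<282)&(c['color'].max(-1)>60);d=th[m]
    print('plungers mod120',np.degrees(np.angle(np.exp(3j*d).mean()))/3,'phase mod60',ph,np.histogram(np.degrees(d),bins=np.arange(-180,181,20))[0])
E
python3 - <<'E'
from h import *
for n in('side','top'):plung(shot(n,n[0]+'2'))
s=telemetry.observe();print(s['ee_pos'],s['tool_rot'],s['force'])
for d in range(4,73,4):
    t=np.radians(d);print([round(-(92*np.sin(t)-28*np.cos(t)+28)),round(-(92*np.cos(t)+28*np.sin(t)-92))],round(-t,2))
E
```

```text
plungers mod120 -25.18296321826335 phase mod60 -26.296325292899116 [ 0 29  0  0  0  0  0 24  1  0  0  0  0  6  0  2  0  0]
plungers mod120 -24.389542850005693 phase mod60 -25.358911620318864 [ 0 19  1  0  0  0  0 25  2  0  0  0  0  0  0  0  0  0]
[509.15174628 162.70310833 248.92407612] [1.93897281e-05 8.53519160e-01 5.21061443e-01 1.23570268e-04] [-0.11524621 -0.44817976 -0.37943207]
[-6, -2] -0.07
[-13, -3] -0.14
[-20, -4] -0.21
[-26, -4] -0.28
[-33, -4] -0.35
[-40, -3] -0.42
[-46, -2] -0.49
[-53, -1] -0.56
[-59, 1] -0.63
[-66, 4] -0.7
[-72, 6] -0.77
[-78, 10] -0.84
[-83, 13] -0.91
[-89, 17] -0.98
[-94, 22] -1.05
[-98, 27] -1.12
[-103, 32] -1.19
[-107, 37] -1.26
```

The head has turned about 58°, following the finger. Next is another 68°.

Call:
drive_tool([
  {"linear": [-3, -1, 0], "delta_rot": [0, 0, -0.04]},
  {"linear": [-6, -2, 0], "delta_rot": [0, 0, -0.07]},
  {"linear": [-13, -3, 0], "delta_rot": [0, 0, -0.14]},
  {"linear": [-20, -4, 0], "delta_rot": [0, 0, -0.21]},
  {"linear": [-26, -4, 0], "delta_rot": [0, 0, -0.28]},
  {"linear": [-33, -4, 0], "delta_rot": [0, 0, -0.35]},
  {"linear": [-40, -3, 0], "delta_rot": [0, 0, -0.42]},
  {"linear": [-46, -2, 0], "delta_rot": [0, 0, -0.49]},
  {"linear": [-53, -1, 0], "delta_rot": [0, 0, -0.56]},
  {"linear": [-59, 1, 0], "delta_rot": [0, 0, -0.63]},
  {"linear": [-66, 4, 0], "delta_rot": [0, 0, -0.7]},
  {"linear": [-72, 6, 0], "delta_rot": [0, 0, -0.77]},
  {"linear": [-78, 10, 0], "delta_rot": [0, 0, -0.84]},
  {"linear": [-83, 13, 0], "delta_rot": [0, 0, -0.91]},
  {"linear": [-89, 17, 0], "delta_rot": [0, 0, -0.98]},
  {"linear": [-94, 22, 0], "delta_rot": [0, 0, -1.05]},
  {"linear": [-98, 27, 0], "delta_rot": [0, 0, -1.12]},
  {"linear": [-101, 29, 0], "delta_rot": [0, 0, -1.155]},
  {"linear": [-103, 32, 0], "delta_rot": [0, 0, -1.19]},
  {"linear": [-103, 32, 0], "delta_rot": [0, 0, -1.19]},
])

```text
clock: 7.05
ee_pos: [490.8, 56.3, 248.6]
tool_rot: [-0.0, 0.415, 0.91, -0.0]
force: [-0.3, -0.4, 0.9]
gripper_width: 0.5
grip_force: 0.0
```

Run:
```python
from h import *
for n in('side','top'):plung(shot(n,n[0]+'3'))
s=telemetry.observe();print(s['ee_pos'],s['tool_rot'],s['force'],s['joint_positions'])
```

```text
plungers mod120 43.57902553563043 phase mod60 -20.56219574101562 [ 0  0  0  0  8 16  0  0  0  0  0 22  0  0  0  0  0  0]
plungers mod120 41.82669014627399 phase mod60 -15.677073868317622 [ 0  0  0  0  0  0  0  0  0  0  8 18  0  0  0  0  1  0]
[490.82999824  56.48875841 248.70652118] [2.33405531e-05 4.15068626e-01 9.09790105e-01 2.91022294e-05] [ 0.35482866 -0.2185421   0.11554637] [ 6.41461651e-02 -7.42746002e-02  1.99496553e+00  3.11244641e-05
  1.22083308e+00 -6.50624368e-01]
```

Call:
drive_tool([
  {"linear": [-3, -1, 0], "delta_rot": [0, 0, -0.04]},
  {"linear": [-6, -2, 0], "delta_rot": [0, 0, -0.07]},
  {"linear": [-13, -3, 0], "delta_rot": [0, 0, -0.14]},
  {"linear": [-20, -4, 0], "delta_rot": [0, 0, -0.21]},
  {"linear": [-26, -4, 0], "delta_rot": [0, 0, -0.28]},
  {"linear": [-33, -4, 0], "delta_rot": [0, 0, -0.35]},
  {"linear": [-37, -4, 0], "delta_rot": [0, 0, -0.385]},
  {"linear": [-40, -3, 0], "delta_rot": [0, 0, -0.42]},
  {"linear": [-42, -3, 0], "delta_rot": [0, 0, -0.44]},
  {"linear": [-44, -3, 0], "delta_rot": [0, 0, -0.46]},
  {"linear": [-44, -3, 0], "delta_rot": [0, 0, -0.46]},
  {"linear": [-38, -6, 0], "delta_rot": [0, 0, -0.46]},
  {"linear": [-31, -9, 0], "delta_rot": [0, 0, -0.46]},
  {"linear": [-31, -9, 0], "delta_rot": [0, 0, -0.46]},
  {"linear": [-31, -9, -15], "delta_rot": [0, 0, -0.46]},
  {"linear": [-31, -9, -40], "delta_rot": [0, 0, -0.46]},
  {"linear": [-31, -9, -80], "delta_rot": [0, 0, -0.46]},
  {"linear": [-31, -9, -120], "delta_rot": [0, 0, -0.46]},
])

```text
clock: 8.95
ee_pos: [504.0, 27.1, 370.8]
tool_rot: [-0.0, 0.196, 0.981, -0.0]
force: [-0.1, -0.3, 0.5]
gripper_width: 0.4
grip_force: 0.0
```

Run:
```python
from h import *
for n in('side','top'):plung(shot(n,n[0]+'4'))
print(telemetry.observe()['ee_pos'])
a=cv2.imread('pics/s4.png')[130:310,360:500];cv2.imwrite('pics/c4.png',cv2.convertScaleAbs(cv2.resize(a,None,fx=3.3,fy=3.3,interpolation=2),alpha=1.4))
```

```text
plungers mod120 -51.06374413227531 phase mod60 9.062960767745455 [25  0  0  0  0  0 27  0  0  0  0  0  0  0  0  0  0  0]
plungers mod120 -50.87276610694834 phase mod60 14.386205413768211 [ 1  0  0  0  0  0  0  0  0  0  0  0 27  0  0  0  0  0]
[507.29721034  27.14955922 377.29450629]
```

View pics/c4.png

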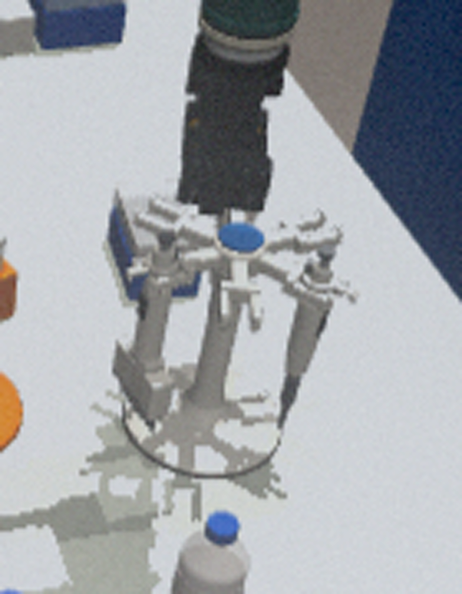

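The wide block hangs at the front, at (142,380), at about 189.0° against a target of 189.4°. The gripper is clear of everything, so I'll let it settle and hand in.

Call:
drive_tool([
  {"linear": [0, 0, 0], "delta_rot": [0, 0, 0]},
  {"linear": [0, 0, 0], "delta_rot": [0, 0, 0]},
  {"linear": [0, 0, 0], "delta_rot": [0, 0, 0]},
  {"linear": [0, 0, 0], "delta_rot": [0, 0, 0]},
  {"linear": [0, 0, 0], "delta_rot": [0, 0, 0]},
  {"linear": [0, 0, 0], "delta_rot": [0, 0, 0]},
  {"linear": [0, 0, 0], "delta_rot": [0, 0, 0]},
  {"linear": [0, 0, 0], "delta_rot": [0, 0, 0]},
])

```text
clock: 9.85
ee_pos: [504.4, 27.2, 368.7]
tool_rot: [-0.0, 0.196, 0.981, 0.0]
force: [0.7, -0.9, -0.5]
gripper_width: 0.2
grip_force: 0.0
```

```bash
python3 -c "
from h import *
print(env.job_done())"
```

```text
the job is handed in; nothing more can be done
None
```

The job is handed in at about 10 s on the robot's clock: the eight-channel pipette hangs at the carousel's front, measured at about 189.0° against a target of 189.4°. The hand-in call gave no verdict.

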